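Set up the drop-front service desk

TASK

Open the little grey drop-front desk on the table so the attendant can write the repair log on it. First, with the flap still up, pull both slide-out supports at its front all the way out by their T-shaped pulls; then tip the white flap forward and lower it gently until it lies level on the two supports. Leave everything else on the table where it is.

Things in the scene. Friction and masses are not known exactly. Their poses are not given: they have to be found in the camera images.
- desk: Grey box fixed to the table, 280 mm wide (y), 190 deep (x), roof at z 150. Origin on the table under the middle of the flap's hinge line, which lies in the plane of the front face at z 75; x points into the desk (box fills x 0 to 190), y left, z up. Front upright below z 75, slanted above and closed by the flap. Supports slide out of it to -x at y = +95 and -95.
- flap (a joint): Flap angle, rad: 0 shut (leans back 30 deg), 0.524 upright, 2.094 level forward on the supports; without them it sinks on, to 2.51. Starts at 0 to 0.12. Damped, slightly stiff hinge: stays where left near upright; from 25 to 40 deg forward of upright it sinks slowly by itself (at most about 0.6 rad/s). About 5 N at the edge moves it.
- flap_edge (a point): Middle of the white flap's free edge, 140 mm from the hinge line, mid-thickness. Flat board 270 wide, 12 thick; its outer face holds the hinge line and ends underneath (inner face then at z 87). Shut, the edge is 195 above the table, 45 above the roof and over its front part: fingers fit behind it from above and can draw it forward. Axes turn with the flap; shut, as the desk's.
- support_left (a joint): How far the left support (desk y = +95 mm) is out, m: 0 in, 0.09 fully out at its stop. Starts at 0 to 0.02. Slides along desk -x with about 2 N of friction, stays where left. An aluminium bar 20 mm wide, 35 high, its top at z 75, its front flush with the desk's when in.
- support_right (a joint): The same for the right support (desk y = -95 mm).
- pull_left (a point): Middle of the cross-bar of the left support's T-shaped steel pull, z 48 mm. Cross-bar: level round rod along desk y, 12 thick, 84 long. A 10 mm round stem at the same height runs from its middle 58 mm back (+x) to the support. With the support in, it is 60 in front of the desk's face. Fingers fit down beside the stem, behind the cross-bar, to draw it out. Axes as the desk's.
- pull_right (a point): Middle of the cross-bar of the right support's pull; otherwise as pull_left.
- spanner: Bystander: steel double-ended spanner 180 x 33 x 8 mm, lying flat on the table between the two supports, pointing roughly along the desk's x. Origin under its middle.
- mug: Bystander: white dotted mug, 91 mm high, left of the desk. Origin under its middle.
- torch: Bystander: black torch standing on its lens, 123 mm high, 44 mm thick, left of the desk. Origin under its middle.
- screwdriver_red: Bystander: screwdriver 216 mm long, lying right of the desk. Origin under its middle.
- tape_roll: Bystander: black roll of tape, 62 mm across, 19 mm high, right of the desk. Origin under its middle.
- motor_pulley: Bystander: grey V-belt pulley, 63 mm across, 22 mm high, front left on the table. Origin under its middle.

How it is judged:
On the way, in this order (a step that is already met when the one before it is completed fails the run):
1. both supports pulled out while the flap is still up (value of joint each of support_left, support_right above 0.078 m and value of joint flap below 0.5 rad), for 0.2 s.
2. the flap lies level on the supports (value of joint each of support_left, support_right above 0.078 m and value of joint flap between 2.05 and 2.14 rad), for 0.2 s.
At the end, for the whole second after the job is handed in: Both supports are out by at least 78 of their 90 mm, and the flap lies still on them, level to within about 2.5 degrees (all of step 2 and velocity of joint flap between -0.05 and 0.05 rad/s); the robot touches nothing.
It fails at once if the flap sinks more than 6 degrees below level (value of joint flap above 2.2 rad).
It fails at once if the flap is slammed down (turns faster than 2.5 rad/s) (velocity of joint flap above 2.5 rad/s).
It fails at once if a loose bystander (spanner, mug, torch, screwdriver, tape, pulley) is moved more than 30 mm (distance of any of spanner, mug, torch, screwdriver_red, tape_roll, motor_pulley from where it was at the start of the episode above 0.03 m).
It also fails if it takes over 53 s, if anything falls off the work surface, if the arm or the gripper's body presses on something with over 40 N, if the wrist force passes 120 N, or if a joint passes its speed limit or range.

ROBOT

A 6-joint arm with a two-finger parallel gripper is mounted at the origin on a cart in front of the work surface, level with it; the furniture and walls round the work are solid. World frame = base frame: x ahead of the robot, y to its left, z up, the work surface at z = 0. Lengths are in m, angles in rad, forces in N, time in s.
With the tool pointing down it reaches from about 0.275 to 0.975 m from the base axis. Payload 8.4 kg.
Tool frame: the origin (TCP) lies on the centre line of the jaws, within the pads' length; the fingertips stand 11 mm ahead of it and the grasp point (between the pads) lies 8 mm behind it; z points along the fingers, y is the direction in which the jaws open and shut (so a half turn about z gives the same grasp; the last joint's range is limited). The gripper opens to 92 mm and grips with 3 to 60 N. Pads are 20 mm wide; open, the fingers measure 128 mm over their backs; the gripper's body (75 mm by 189 mm) begins 69 mm behind the grasp point.
Start: joints at [1.162, 0.353, 1.633, -0, 1.155, -0.002], TCP at [0.247, 0.574, 0.226] pointing down, gripper open.
Joint ranges: [-2.63, 2.63], [-0.92, 2.1], [0.06, 2.66], [-1.3, 4.44], [0, 2.69], [-3.02, 3.02]. Speed limits (rad/s): [2.22, 2.22, 2.79, 3.14, 3.14, 3.14].

INTERFACE

Orientations are given as [roll, pitch, yaw] about the fixed x, y, z axes, in that order (R = Rz(yaw) Ry(pitch) Rx(roll)).
In Python, from plant import env, imaging, workorder gives the robot as it stands. The module is installed in compiled form; this text tells all that it offers.
- The arm moves only by the tool carry_out, never from a script. Its argument "motion" is a list that holds one entry, the list of rows, each a list of 5 numbers: the closure, from -1 (fully open) to 1 (shut), then the shift along the tool's x, y, z in cm, then the turn about the tool's z in degrees. In form: [[[claw, tx, ty, tz, twist], ...]]. A call has 1 to 5 rows; each row shifts and turns the commanded pose from where the row before left it, along the tool's axes as they then stand; what a row does not reach is not made up. A row lasts 1/10 s, in which the tool goes at most 50 mm and 8.59 degrees, less where a joint would pass 70% of its speed; a pose out of reach is approached as far as the arm can. A call with a gripper value outside its range is refused whole. The fingers move at their own pace and stop on an object; the grip force is fixed at half the most. Time passes only in rows, so rows that do not move let the fingers close. It gives the time, the measured TCP pose, the force and the opening at its end, in the units of the state.
- env.read_state(): the state, without advancing time (a new reading comes with each control period).
- imaging.get_image(name): name is "scene" or "top"; returns a dict with "image" (400x640x3 uint8, blue, green, red), "camera_matrix" (3x3 intrinsics, pixels), "camera_from_world" (4x4, takes a point from world to camera coordinates). Camera axes: x right, y down, z forward; pixel columns grow to the right and rows downward; lengths in m; the calibration is good to about 2 mm. A picture is of the moment at which its call begins. There is no depth.
- workorder.close_job(): hands the job in, once; it reports no verdict.
The state is a dict: "clock": time; "joint_pos": joint angles; "joint_velocities": joint speeds; "effort": joint torques, N m; "tcp_pos": TCP position; "orientation": TCP orientation; "ft_force": force on the tool from outside, world axes, zero at the start; "torque": the same for the moment, N m; "grip_width": finger opening in m.
Only numpy, scipy, OpenCV 4.12 (cv2) and the standard library are available. Lean on these libraries where they do the work, as an engineer would, in place of code of your own. Each camera call takes 0.05 s, during which the arm holds its last target.

## Working session

There is one attempt and no reset: what is moved stays moved. The work goes in short steps, Python scripts to look and compute and a tool call to move; the robot and the scene stay as the last step left them, time stands still between calls to the robot, and variables do not carry over. Pictures are saved under pics/ and viewed, and the job is handed in when it is done.

Besides the shell and the picture viewer there is one more tool, called after ">>>" in YAML: its name, and indented under it one key for each argument. carry_out: Moves the arm, as the interface text tells. Its arguments: {"type":"object","properties":{"motion":{"type":"array","items":{"type":"array","items":{"type":"array","items":{"type":"number"}}}}},"required":["motion"]}

```bash
mkdir -p pics
python3 - <<'E'
from plant import env, imaging
import cv2, numpy as np
np.set_printoptions(precision=4,suppress=True)
print(env.read_state())
for n in ("scene","top"):
    d=imaging.get_image(n); cv2.imwrite(f"pics/{n}0.png",d["image"]); print(n,d["camera_matrix"],d["camera_from_world"])
    np.savez(f"{n}.npz",K=d["camera_matrix"],T=d["camera_from_world"])
E
```

```text
{'clock': 0.0, 'joint_pos': array([ 1.1616,  0.3536,  1.6341,  0.    ,  1.1552, -0.0024]), 'joint_velocities': array([ 0.0001, -0.0003, -0.0013,  0.001 , -0.0001, -0.0008]), 'effort': array([  0.0038, -59.3839, -33.4231,   0.0699,   0.0232,  -0.0002]), 'tcp_pos': array([0.2471, 0.5736, 0.2249]), 'orientation': array([-3.1402, -0.    ,  2.7348]), 'ft_force': array([-0.0626, -0.0473, -0.6121]), 'torque': array([0.0429, 0.0013, 0.004 ]), 'grip_width': 0.09219154546979405}
scene [[453.2894   0.     315.7124]
 [  0.     453.2894 203.884 ]
 [  0.       0.       1.    ]] [[ 0.6992 -0.7146 -0.0194 -0.3292]
 [-0.3612 -0.3297 -0.8723  0.2964]
 [ 0.617   0.6169 -0.4886  1.1654]
 [ 0.      0.      0.      1.    ]]
top [[426.738    0.     322.6982]
 [  0.     426.738  194.5134]
 [  0.       0.       1.    ]] [[ 0.0233 -0.9993  0.0276  0.0004]
 [-0.987  -0.0274 -0.1584  0.549 ]
 [ 0.1591 -0.0235 -0.987   1.4966]
 [ 0.      0.      0.      1.    ]]
```

View pics/scene0.png

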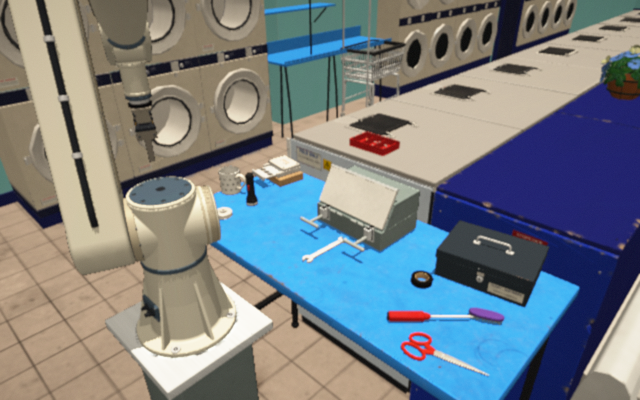

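View pics/top0.png

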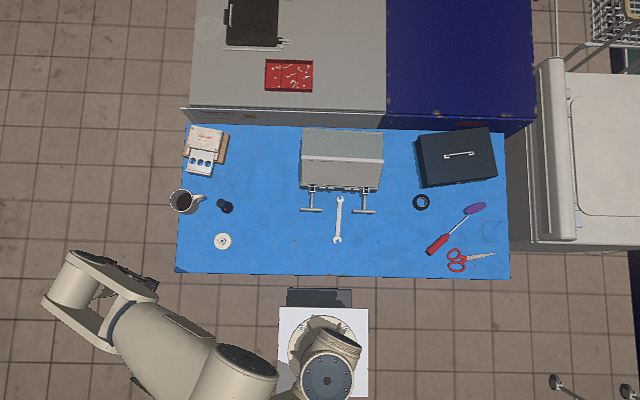

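The desk is at about (342,160) in the top view, with the T-pulls near (311,209) and (364,212) and the spanner near (339,220). I'll zoom in on it.

Run:
```python
import cv2
a=cv2.imread("pics/top0.png")[115:255,285:400]; cv2.imwrite("pics/tz.png",cv2.resize(a,None,fx=4.2,fy=4.2,interpolation=cv2.INTER_CUBIC))
a=cv2.imread("pics/scene0.png")[160:270,295:425]; cv2.imwrite("pics/sz.png",cv2.resize(a,None,fx=5,fy=5,interpolation=cv2.INTER_CUBIC))
```

```text
(no output)
```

View pics/tz.png

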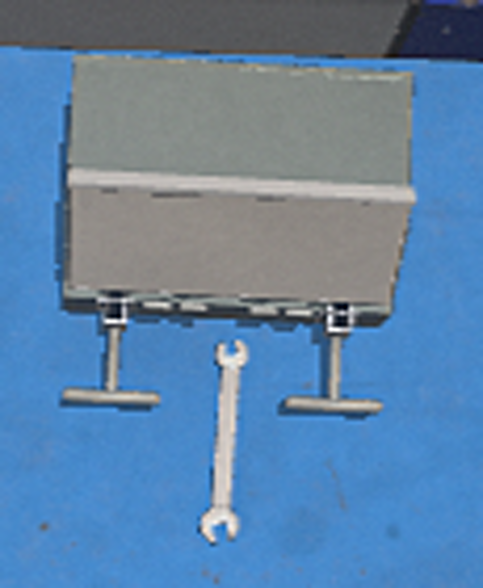

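View pics/sz.png

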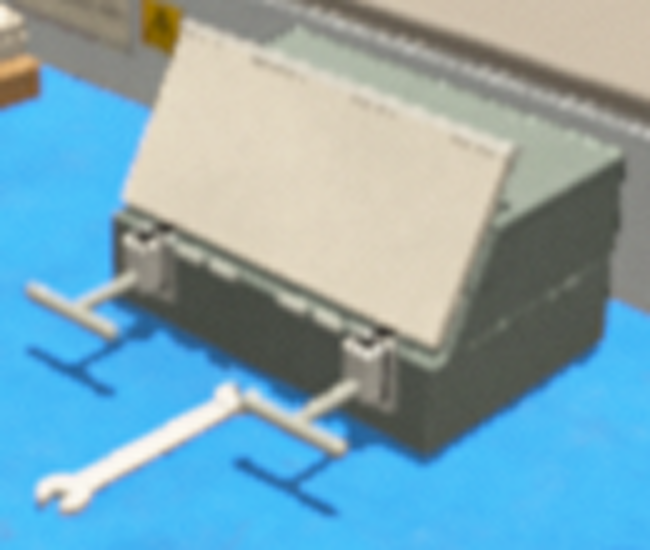

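```bash
cat > h.py <<'E'
import numpy as np
from plant import env, imaging
np.set_printoptions(precision=4,suppress=True)
C={n:np.load(f"{n}.npz") for n in("scene","top")}
def ray(n,u,v,z):
    K,T=C[n]["K"],C[n]["T"];R,t=T[:3,:3],T[:3,3]
    d=R.T@np.linalg.solve(K,[u,v,1]);o=-R.T@t
    return o+d*(z-o[2])/d[2]
def proj(n,p):
    K,T=C[n]["K"],C[n]["T"];q=K@(T[:3,:3]@np.asarray(p)+T[:3,3]);return q[:2]/q[2]
E
python3 - <<'E'
from h import *
import cv2
t=lambda u,v,z:ray("top",285+(u+.5)/4.2-.5,115+(v+.5)/4.2-.5,z)
P={}
for n,u,v,z in [("LL",62,397,.048),("LR",158,400,.048),("RL",282,405,.048),("RR",380,408,.048),("roofBL",75,57,.15),("roofBR",411,73,.15),("flapL",68,178,.195),("flapR",414,195,.195),("spT",232,345,.005),("spB",218,530,.005),("stemL0",113,325,.048),("stemR0",335,332,.048),("faceL",62,310,.075),("faceR",388,324,.075),("hinL",66,290,.08),("hinR",392,305,.08)]:
    P[n]=t(u,v,z);print(n,P[n])
for a,b in [("LL","LR"),("RL","RR"),("roofBL","roofBR"),("flapL","flapR"),("spT","spB"),("faceL","faceR")]:
    d=P[b]-P[a];print(a,b,np.linalg.norm(d),np.degrees(np.arctan2(d[0],-d[1])),(P[a]+P[b])/2)
# cross-view check of bars from scene
s=lambda u,v,z:ray("scene",295+(u+.5)/5-.5,160+(v+.5)/5-.5,z)
for n,u,v in [("LL",33,290),("LR",112,330),("RL",250,397),("RR",340,448)]: print(n,s(u,v,.048))
print("flapL,R",s(185,20,.195),s(512,148,.195))
E
```

```text
LL [0.4929 0.0966 0.048 ]
LR [0.4925 0.0148 0.048 ]
RL [ 0.4911 -0.0911  0.048 ]
RR [ 0.4907 -0.175   0.048 ]
roofBL [0.7607 0.0918 0.15  ]
roofBR [ 0.756  -0.1844  0.15  ]
flapL [0.6475 0.093  0.195 ]
flapR [ 0.642  -0.1793  0.195 ]
spT [ 0.5484 -0.0503  0.005 ]
spB [ 0.3858 -0.0409  0.005 ]
stemL0 [0.5562 0.0549 0.048 ]
stemR0 [ 0.5554 -0.1359  0.048 ]
faceL [0.5633 0.0981 0.075 ]
faceR [ 0.5591 -0.1775  0.075 ]
hinL [0.5796 0.0952 0.08  ]
hinR [ 0.5746 -0.1801  0.08  ]
LL LR 0.08176227078012796 -0.2725451433993564 [0.4927 0.0557 0.048 ]
RL RR 0.08392761584242747 -0.2366769668855639 [ 0.4909 -0.133   0.048 ]
roofBL roofBR 0.27622326158387495 -0.9887685374485818 [ 0.7583 -0.0463  0.15  ]
flapL flapR 0.27236510970334726 -1.1604406470120143 [ 0.6448 -0.0432  0.195 ]
spT spB 0.16290757553238058 -93.31122564900626 [ 0.4671 -0.0456  0.005 ]
faceL faceR 0.27567762802736534 -0.8880792490446062 [ 0.5612 -0.0397  0.075 ]
LL [0.496  0.0908 0.048 ]
LR [0.4956 0.0173 0.048 ]
RL [ 0.4975 -0.0989  0.048 ]
RR [ 0.4927 -0.1736  0.048 ]
flapL,R [0.6432 0.0888 0.195 ] [ 0.6369 -0.1817  0.195 ]
```

>>> carry_out:
  motion:
    - [[0.3, 0, 0, 0, -7.4], [0.3, 0, 0, 0, -7.4], [0.3, 0, 0, 0, -7.5], [0.3, 0, 0, 0, 0]]

```text
clock: 0.5
tcp_pos: [0.2472, 0.5737, 0.2252]
orientation: [-3.141, -0.0, 3.126]
ft_force: [0.3, 0.1, -0.1]
grip_width: 0.0618
```

>>> carry_out:
  motion:
    - [[0.3, -1.89, -3.43, 0, 0], [0.3, -1.89, -3.43, 0, 0], [0.3, -1.89, -3.43, 0, 0], [0.3, -1.89, -3.43, 0, 0], [0.3, -1.89, -3.43, 0, 0]]

```text
clock: 1.0
tcp_pos: [0.3391, 0.3994, 0.2255]
orientation: [-3.141, -0.0, 3.12]
ft_force: [0.9, 0.0, 0.3]
grip_width: 0.0323
```

>>> carry_out:
  motion:
    - [[0.3, -1.89, -3.43, 0, 0], [0.3, -1.89, -3.43, 0, 0], [0.3, -1.89, -3.43, 0, 0], [0.3, -1.89, -3.43, 0, 0], [0.3, -1.89, -3.43, 0, 0]]

```text
clock: 1.5
tcp_pos: [0.4307, 0.2262, 0.2256]
orientation: [3.142, 0.0, 3.12]
ft_force: [0.4, -0.5, 1.3]
grip_width: 0.0324
```

>>> carry_out:
  motion:
    - [[0.3, -1.89, -3.43, 0, 0], [0.3, -1.89, -3.43, 0, 0], [0.3, -1.89, -3.43, 0, 0], [0.3, -1.89, -3.43, 0, 0], [0.3, 0, 0, 0, 0]]

```text
clock: 2.0
tcp_pos: [0.5051, 0.0859, 0.2256]
orientation: [-3.141, 0.001, 3.117]
ft_force: [0.3, -0.0, -0.1]
grip_width: 0.0323
```

>>> carry_out:
  motion:
    - [[0.3, -1.75, -2.95, 0, 0], [0.3, 0, 0, 4, 0], [0.3, 0, 0, 4, 0], [0.3, 0, 0, 3.5, 0], [0.3, 0, 0, 0, 0]]

```text
clock: 2.5
tcp_pos: [0.5167, 0.0596, 0.1067]
orientation: [-3.141, -0.008, 3.121]
ft_force: [-0.6, 0.5, 0.2]
grip_width: 0.032
```

Run:
```python
from h import *
import cv2
for n,(a,b,c,d) in {"scene":(130,270,280,440),"top":(115,255,285,400)}.items():
    i=imaging.get_image(n)["image"][a:b,c:d]; cv2.imwrite(f"pics/{n}1.png",cv2.resize(i,None,fx=4,fy=4,interpolation=cv2.INTER_CUBIC))
```

```text
(no output)
```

View pics/scene1.png

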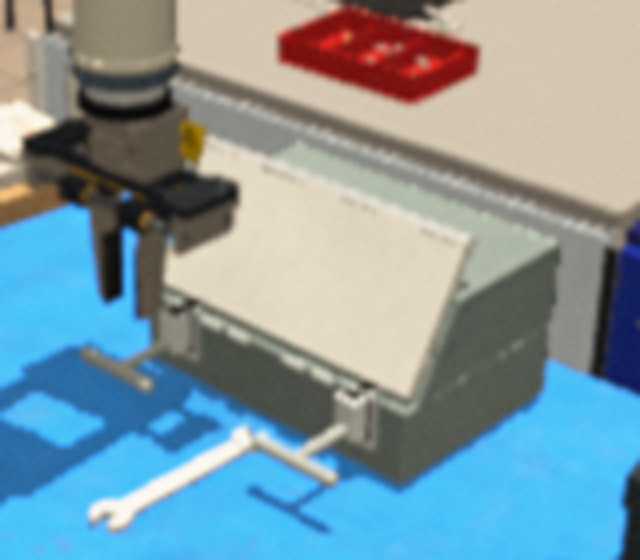

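View pics/top1.png

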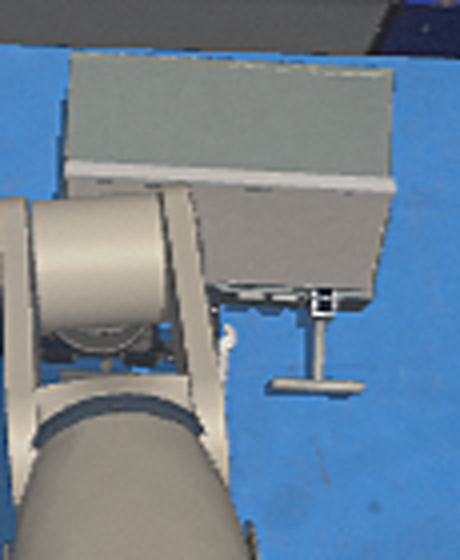

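The open fingers hang above the left stem (scene crop, about (125,300)), and the stem is at (150,350). I'll read the settled pose, then go down.

```bash
python3 -c "
from h import *
s=env.read_state();print(s['tcp_pos'],s['orientation'])"
```

```text
[0.5201 0.0599 0.1109] [-3.1415 -0.0014  3.1226]
```

>>> carry_out:
  motion:
    - [[0.3, -0.1, -0.4, 0, 0], [0.3, 0, 0, 2.5, 0], [0.3, 0, 0, 2.5, 0], [0.3, 0, 0, 2.1, 0], [0.3, 0, 0, 0, 0]]

```text
clock: 3.1
tcp_pos: [0.521, 0.0553, 0.0393]
orientation: [-3.141, -0.001, 3.123]
ft_force: [-0.5, -0.7, 0.8]
grip_width: 0.0322
```

Run:
```python
from h import *
import cv2
i=imaging.get_image("scene")["image"][130:270,280:440]; cv2.imwrite("pics/scene2.png",cv2.resize(i,None,fx=4,fy=4,interpolation=cv2.INTER_CUBIC))
s=env.read_state();print(s['tcp_pos'],s['ft_force'])
```

```text
[0.5217 0.0554 0.0404] [-0.3619  0.2819  1.1022]
```

View pics/scene2.png

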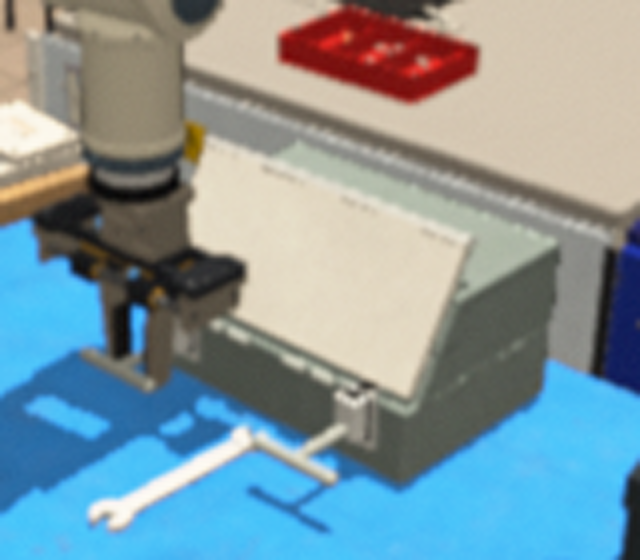

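The fingers now straddle the stem behind the cross-bar (at about (125,370)). Now I'll pull.

>>> carry_out:
  motion:
    - [[0.3, 1.5, 0, 0, 0], [0.3, 2, 0, 0, 0], [0.3, 2, 0, 0, 0], [0.3, 1.5, 0, 0, 0], [0.3, 0.5, 0, 0, 0]]

```text
clock: 3.65
tcp_pos: [0.4472, 0.057, 0.0417]
orientation: [3.141, 0.004, 3.124]
ft_force: [2.5, 0.4, 1.7]
grip_width: 0.0323
```

>>> carry_out:
  motion:
    - [[0.3, 0.3, 0, 0, 0], [0.3, 0.2, 0, 0, 0], [0.3, 0, 0, 0, 0]]

```text
clock: 3.95
tcp_pos: [0.4422, 0.0569, 0.0401]
orientation: [3.141, 0.001, 3.124]
ft_force: [2.0, -0.2, 1.7]
grip_width: 0.0324
```

Still about 2 N, which is friction only. I'll keep creeping.

>>> carry_out:
  motion:
    - [[0.3, 0.3, 0, 0, 0], [0.3, 0.2, 0, 0, 0], [0.3, 0, 0, 0, 0]]

```text
clock: 4.25
tcp_pos: [0.4397, 0.057, 0.0401]
orientation: [3.141, 0.006, 3.124]
ft_force: [9.5, -1.7, -3.3]
grip_width: 0.0323
```

>>> carry_out:
  motion:
    - [[0.3, 0.2, 0, 0, 0], [0.3, 0.2, 0, 0, 0], [0.3, 0, 0, 0, 0]]

```text
clock: 4.55
tcp_pos: [0.4394, 0.0572, 0.0406]
orientation: [3.141, 0.013, 3.124]
ft_force: [19.0, -4.2, -13.0]
grip_width: 0.0319
```

Hard stop at TCP x=0.4394 (force rising to 19 N). I'll back off and lift.

>>> carry_out:
  motion:
    - [[0.3, -1.4, 0, 0, 0], [0.3, 0, 0, 0, 0], [0.3, 0, 0, -4, 0], [0.3, 0, 0, -4, 0], [0.3, 0, 0, 0, 0]]

```text
clock: 5.05
tcp_pos: [0.4478, 0.057, 0.123]
orientation: [3.141, 0.004, 3.124]
ft_force: [-0.1, 0.6, -0.3]
grip_width: 0.0324
```

```bash
python3 -c "
from h import *
import cv2
i=imaging.get_image('top')['image'][115:255,285:400]; cv2.imwrite('pics/top3.png',cv2.resize(i,None,fx=4,fy=4,interpolation=cv2.INTER_CUBIC))
s=env.read_state();print(s['tcp_pos'],s['orientation'],s['ft_force'])"
```

```text
[0.4468 0.0568 0.1211] [3.1412 0.0023 3.1239] [ 0.4793 -0.2488 -0.4412]
```

>>> carry_out:
  motion:
    - [[0.3, -1.55, -3.77, 0, 0], [0.3, -1.55, -3.77, 0, 0], [0.3, -1.55, -3.77, 0, 0], [0.3, -1.55, -3.77, 0, 0], [0.3, -1.55, -3.77, 0, 0]]

```text
clock: 5.6
tcp_pos: [0.5191, -0.1342, 0.1177]
orientation: [3.141, -0.004, 3.124]
ft_force: [0.7, 0.3, -0.6]
grip_width: 0.0324
```

>>> carry_out:
  motion:
    - [[0.3, 0, 0, 0, 0], [0.3, 0, 0, 0, 0]]

```text
clock: 5.8
tcp_pos: [0.5188, -0.1331, 0.1178]
orientation: [3.14, -0.004, 3.122]
ft_force: [0.1, 0.4, -0.7]
grip_width: 0.0319
```

```bash
python3 -c "
from h import *
import cv2
for n,(a,b,c,d) in {'scene':(130,270,280,440),'top':(115,255,285,400)}.items():
    i=imaging.get_image(n)['image'][a:b,c:d]; cv2.imwrite(f'pics/{n}4.png',cv2.resize(i,None,fx=4,fy=4,interpolation=cv2.INTER_CUBIC))
s=env.read_state();print(s['tcp_pos'],s['orientation'],s['ft_force'])"
```

```text
[ 0.5189 -0.132   0.1184] [ 3.1406 -0.003   3.1242] [ 0.0987 -0.2826  0.2211]
```

View pics/scene4.png

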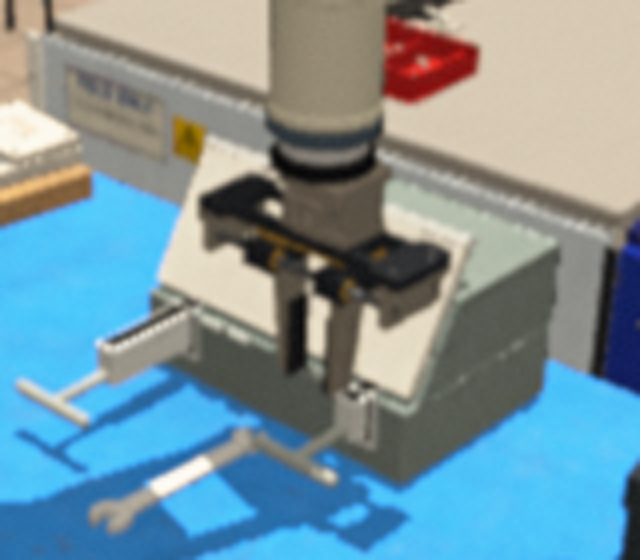

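View pics/top4.png

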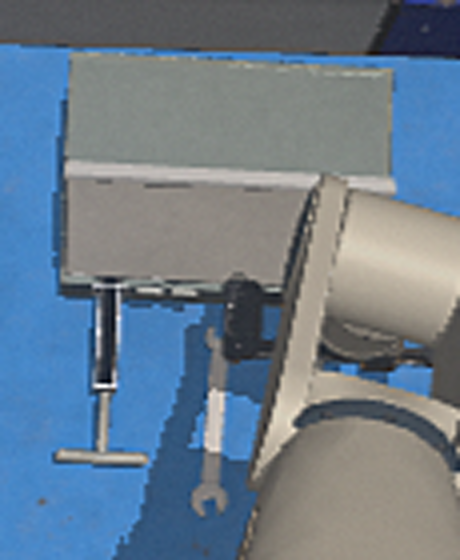

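The left support is fully out (bar at (100,457) in the top crop) and the fingers are above the right stem. Going down, then pulling.

>>> carry_out:
  motion:
    - [[0.3, -0.1, -0.1, 2.6, 0], [0.3, 0, 0, 2.6, 0], [0.3, 0, 0, 2.6, 0], [0.3, 0, 0, 0, 0]]

```text
clock: 6.3
tcp_pos: [0.5184, -0.1321, 0.0387]
orientation: [3.14, -0.006, 3.126]
ft_force: [-0.8, -0.5, -0.3]
grip_width: 0.0322
```

>>> carry_out:
  motion:
    - [[0.3, 1.5, 0, 0, 0], [0.3, 2, 0, 0, 0], [0.3, 2, 0, 0, 0], [0.3, 1.5, 0, 0, 0], [0.3, 0.4, 0, 0, 0]]

```text
clock: 6.8
tcp_pos: [0.4465, -0.132, 0.0426]
orientation: [3.142, 0.0, 3.125]
ft_force: [1.7, 0.7, -0.0]
grip_width: 0.0326
```

>>> carry_out:
  motion:
    - [[0.3, 0.3, 0, 0, 0], [0.3, 0.2, 0, 0, 0], [0.3, 0, 0, 0, 0]]

```text
clock: 7.1
tcp_pos: [0.4431, -0.1328, 0.0419]
orientation: [-3.141, 0.001, 3.124]
ft_force: [1.7, 0.3, 1.7]
grip_width: 0.0321
```

>>> carry_out:
  motion:
    - [[0.3, 0.3, 0, 0, 0], [0.3, 0.2, 0, 0, 0], [0.3, 0, 0, 0, 0]]

```text
clock: 7.4
tcp_pos: [0.4372, -0.1327, 0.0415]
orientation: [-3.142, -0.0, 3.124]
ft_force: [0.9, -0.1, 0.3]
grip_width: 0.0322
```

>>> carry_out:
  motion:
    - [[0.3, 0.3, 0, 0, 0], [0.3, 0.2, 0, 0, 0], [0.3, 0, 0, 0, 0]]

```text
clock: 7.7
tcp_pos: [0.4349, -0.1329, 0.0419]
orientation: [-3.141, 0.005, 3.123]
ft_force: [9.5, 2.7, -6.3]
grip_width: 0.032
```

>>> carry_out:
  motion:
    - [[0.3, -1.3, 0, 0, 0], [0.3, 0, 0, -4, 0], [0.3, 0, 0, -4.5, 0], [0.3, 0, 0, -4.5, 0], [0.3, 0, 0, -4.5, 0]]

```text
clock: 8.2
tcp_pos: [0.4448, -0.1327, 0.2181]
orientation: [3.141, -0.002, 3.124]
ft_force: [0.8, -0.5, -0.2]
grip_width: 0.0322
```

>>> carry_out:
  motion:
    - [[0.3, 0, 0, -4.5, 0], [0.3, 0, 0, 0, 0], [0.3, 0, 0, 0, 0]]

```text
clock: 8.5
tcp_pos: [0.4457, -0.1329, 0.2621]
orientation: [-3.141, 0.001, 3.124]
ft_force: [0.4, 0.4, -0.5]
grip_width: 0.0324
```

```bash
python3 -c "
from h import *
import cv2
for n,(a,b,c,d) in {'scene':(130,270,280,440),'top':(115,255,285,400)}.items():
    i=imaging.get_image(n)['image'][a:b,c:d]; cv2.imwrite(f'pics/{n}5.png',cv2.resize(i,None,fx=4,fy=4,interpolation=cv2.INTER_CUBIC))
s=env.read_state();print(s['tcp_pos'],s['orientation'],s['ft_force'])"
```

```text
[ 0.4445 -0.1325  0.2601] [ 3.1409 -0.0028  3.1241] [-0.6669 -0.2594 -0.7318]
```

View pics/scene5.png

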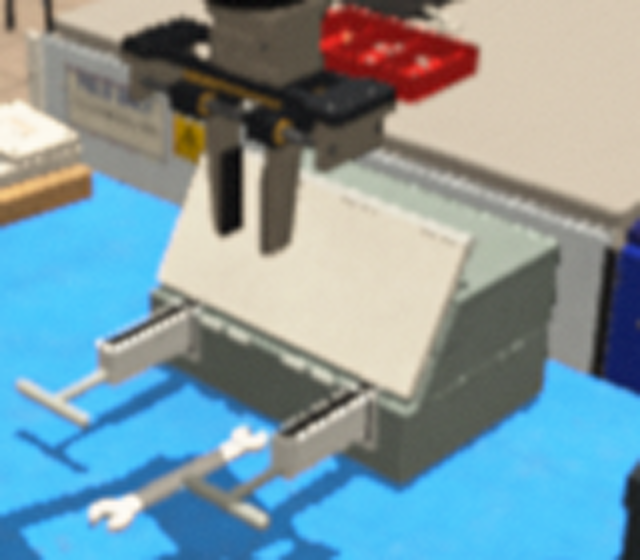

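Both supports are out, with bars near (52,402) and (225,502) in the scene crop. Next I'll move over and behind the flap edge.

>>> carry_out:
  motion:
    - [[0.3, -3.98, 1.58, 0, 0], [0.3, -3.98, 1.58, 0, 0], [0.3, -3.98, 1.58, 0, 0], [0.3, -3.98, 1.58, 0, 0], [0.3, -3.98, 1.58, 0, 0]]

```text
clock: 9.1
tcp_pos: [0.6463, -0.0564, 0.2587]
orientation: [3.141, -0.004, 3.124]
ft_force: [0.3, -0.4, 0.7]
grip_width: 0.032
```

>>> carry_out:
  motion:
    - [[0.3, -3.98, 1.58, 0, 0], [0.3, 0, 0, 0, 0], [0.3, 0, 0, 0, 0]]

```text
clock: 9.4
tcp_pos: [0.6851, -0.0418, 0.2584]
orientation: [3.142, -0.005, 3.125]
ft_force: [-0.4, -0.1, 0.6]
grip_width: 0.0324
```

```bash
python3 -c "
from h import *
import cv2
for n,(a,b,c,d) in {'scene':(110,250,280,440),'top':(115,255,285,400)}.items():
    i=imaging.get_image(n)['image'][a:b,c:d]; cv2.imwrite(f'pics/{n}6.png',cv2.resize(i,None,fx=4,fy=4,interpolation=cv2.INTER_CUBIC))
s=env.read_state();print(s['tcp_pos'],s['orientation'],s['ft_force'])"
```

```text
[ 0.6844 -0.0425  0.2599] [-3.1415 -0.0033  3.1238] [-0.1595  0.0374  0.725 ]
```

View pics/scene6.png

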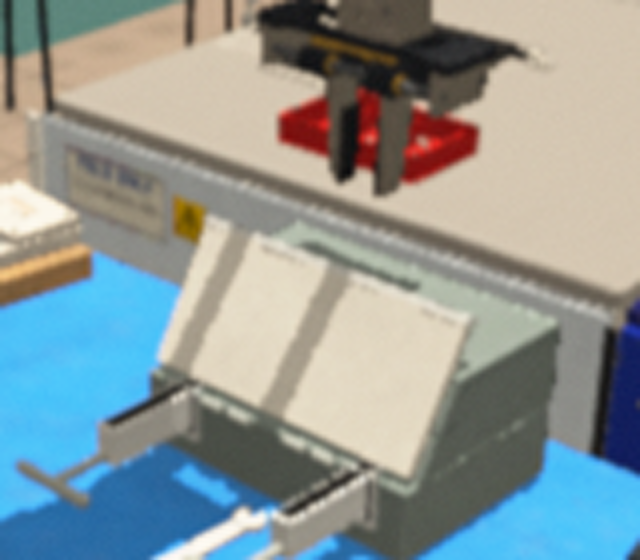

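Fingers are behind the edge with clear space. I'll descend behind it and check.

>>> carry_out:
  motion:
    - [[0.3, 0, 0, 2.5, 0], [0.3, 0, 0, 2.5, 0], [0.3, 0, 0, 2.2, 0], [0.3, 0, 0, 1, 0], [0.3, 0, 0, 0, 0]]

```text
clock: 10.0
tcp_pos: [0.6843, -0.0427, 0.1784]
orientation: [3.142, -0.003, 3.123]
ft_force: [-0.2, 0.9, -0.6]
grip_width: 0.0324
```

```bash
python3 -c "
from h import *
import cv2
for n,(a,b,c,d) in {'scene':(110,250,280,440),'top':(115,255,285,400)}.items():
    i=imaging.get_image(n)['image'][a:b,c:d]; cv2.imwrite(f'pics/{n}7.png',cv2.resize(i,None,fx=4,fy=4,interpolation=cv2.INTER_CUBIC))
s=env.read_state();print(s['tcp_pos'],s['orientation'],s['ft_force'])"
```

```text
[ 0.686  -0.0426  0.1806] [-3.1416  0.0009  3.1236] [ 0.2343 -0.291   0.9574]
```

View pics/scene7.png

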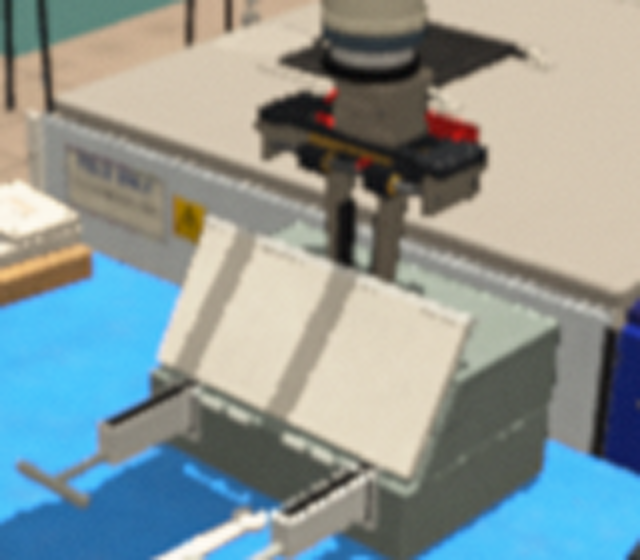

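The fingers are behind the free edge (at (370,280) in the crop). Drawing the flap forward slowly.

>>> carry_out:
  motion:
    - [[0.3, 1, 0, 0, 0], [0.3, 1.2, 0, 0, 0], [0.3, 1.2, 0, 0, 0], [0.3, 1.2, 0, 0, 0], [0.3, 1.2, 0, 0, 0]]

```text
clock: 10.6
tcp_pos: [0.6302, -0.0413, 0.1825]
orientation: [-3.141, 0.008, 3.124]
ft_force: [7.4, -0.6, 5.5]
grip_width: 0.0318
```

>>> carry_out:
  motion:
    - [[0.3, 1.2, 0, 0, 0], [0.3, 1.2, 0, 0, 0], [0.3, 1.2, 0, 0, 0], [0.3, 1.2, 0, 0, 0], [0.3, 0, 0, 0, 0]]

```text
clock: 11.1
tcp_pos: [0.5781, -0.0403, 0.18]
orientation: [-3.142, -0.001, 3.124]
ft_force: [0.6, 0.1, -0.2]
grip_width: 0.0324
```

```bash
python3 -c "
from h import *
import cv2
for n,(a,b,c,d) in {'scene':(110,250,280,440),'top':(115,255,285,400)}.items():
    i=imaging.get_image(n)['image'][a:b,c:d]; cv2.imwrite(f'pics/{n}8.png',cv2.resize(i,None,fx=4,fy=4,interpolation=cv2.INTER_CUBIC))
s=env.read_state();print(s['tcp_pos'],s['orientation'],s['ft_force'])"
```

```text
[ 0.5787 -0.0403  0.1794] [-3.1415 -0.0018  3.1241] [-0.0585  0.3681  0.1897]
```

View pics/scene8.png

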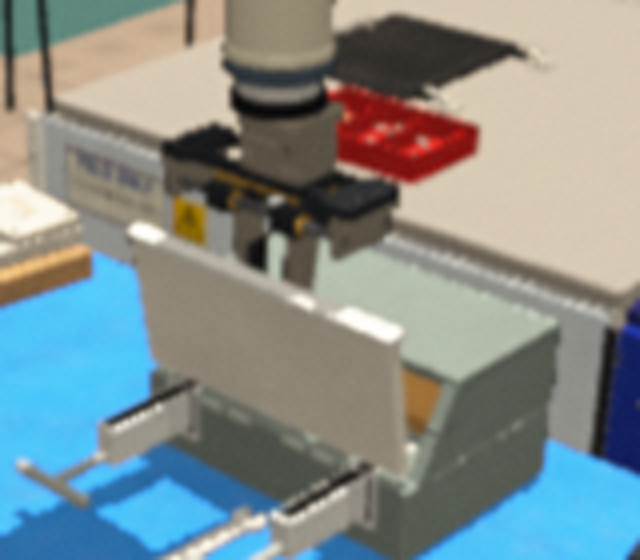

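The flap is just past upright. I'll push on to about 45° forward.

>>> carry_out:
  motion:
    - [[0.3, 1, 0, 0, 0], [0.3, 1, 0, 0, 0], [0.3, 1, 0, 0, 0], [0.3, 1, 0, 0, 0], [0.3, 1, 0, 0, 0]]

```text
clock: 11.7
tcp_pos: [0.5289, -0.0394, 0.1795]
orientation: [-3.142, -0.001, 3.124]
ft_force: [2.9, 0.3, 0.0]
grip_width: 0.0325
```

```bash
python3 -c "
from h import *
import cv2
for n,(a,b,c,d) in {'scene':(110,250,280,440),'top':(115,255,285,400)}.items():
    i=imaging.get_image(n)['image'][a:b,c:d]; cv2.imwrite(f'pics/{n}9.png',cv2.resize(i,None,fx=4,fy=4,interpolation=cv2.INTER_CUBIC))
s=env.read_state();print(s['tcp_pos'],s['orientation'],s['ft_force'])"
```

```text
[ 0.5276 -0.0394  0.1793] [ 3.1415 -0.0028  3.124 ] [0.3057 0.2216 0.2519]
```

View pics/scene9.png

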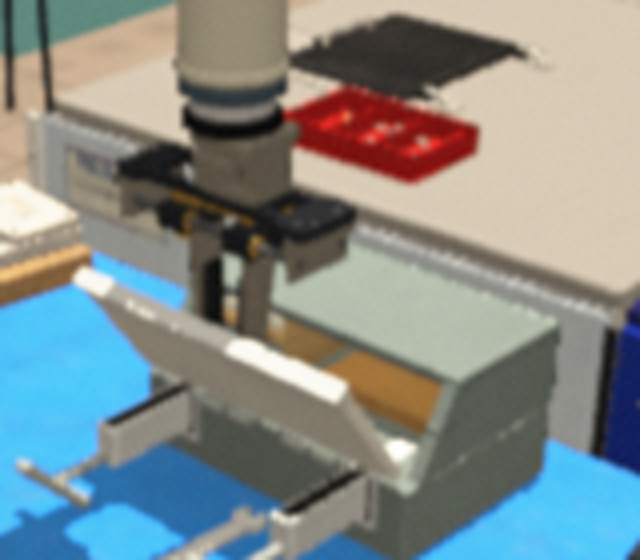

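The flap is about 40° forward with the contact force gone. I'll wait to see whether it sinks by itself.

>>> carry_out:
  motion:
    - [[0.3, 0, 0, 0, 0], [0.3, 0, 0, 0, 0], [0.3, 0, 0, 0, 0], [0.3, 0, 0, 0, 0], [0.3, 0, 0, 0, 0]]

```text
clock: 12.3
tcp_pos: [0.53, -0.0395, 0.1795]
orientation: [3.142, -0.0, 3.124]
ft_force: [-0.0, -0.4, -1.0]
grip_width: 0.0322
```

```bash
python3 -c "
from h import *
import cv2
for n,(a,b,c,d) in {'scene':(110,250,280,440),'top':(115,255,285,400)}.items():
    i=imaging.get_image(n)['image'][a:b,c:d]; cv2.imwrite(f'pics/{n}10.png',cv2.resize(i,None,fx=4,fy=4,interpolation=cv2.INTER_CUBIC))
s=env.read_state();print(s['tcp_pos'],s['orientation'],s['ft_force'])"
```

```text
[ 0.53   -0.0394  0.1795] [ 3.1416 -0.0001  3.124 ] [0.2715 0.8505 0.3267]
```

View pics/scene10.png

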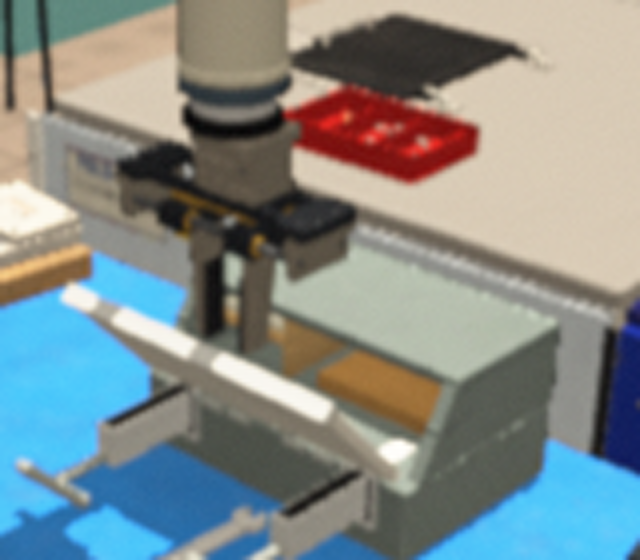

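It is sinking slowly on its own. I'll raise the tool clear while it settles.

>>> carry_out:
  motion:
    - [[0.3, 0, 0, -3, 0], [0.3, 0, 0, -4, 0], [0.3, 0, 0, -4, 0], [0.3, 0, 0, 0, 0], [0.3, 0, 0, 0, 0]]

```text
clock: 12.9
tcp_pos: [0.5303, -0.0395, 0.2902]
orientation: [-3.141, 0.002, 3.124]
ft_force: [0.0, -0.1, -0.6]
grip_width: 0.0324
```

>>> carry_out:
  motion:
    - [[0.3, -4, 0, 0, 0], [0.3, -4, 0, 0, 0], [0.3, -4, 0, 0, 0], [0.3, 0, 0, 0, 0], [0.3, 0, 0, 0, 0]]

```text
clock: 13.4
tcp_pos: [0.6491, -0.0415, 0.2869]
orientation: [3.141, -0.004, 3.124]
ft_force: [-0.3, 0.1, -1.4]
grip_width: 0.0317
```

>>> carry_out:
  motion:
    - [[0.3, 0, 0, 0, 0], [0.3, 0, 0, 0, 0], [0.3, 0, 0, 0, 0], [0.3, 0, 0, 0, 0], [0.3, 0, 0, 0, 0]]

```text
clock: 13.9
tcp_pos: [0.6497, -0.0416, 0.29]
orientation: [-3.142, 0.001, 3.124]
ft_force: [-0.2, 0.7, -0.3]
grip_width: 0.032
```

>>> carry_out:
  motion:
    - [[0.3, 0, 0, 0, 0], [0.3, 0, 0, 0, 0], [0.3, 0, 0, 0, 0], [0.3, 0, 0, 0, 0], [0.3, 0, 0, 0, 0]]

```text
clock: 14.4
tcp_pos: [0.6499, -0.0416, 0.2895]
orientation: [-3.142, -0.0, 3.124]
ft_force: [-0.5, 0.2, 1.0]
grip_width: 0.0323
```

>>> carry_out:
  motion:
    - [[0.3, 0, 0, 0, 0], [0.3, 0, 0, 0, 0], [0.3, 0, 0, 0, 0], [0.3, 0, 0, 0, 0], [0.3, 0, 0, 0, 0]]

```text
clock: 14.9
tcp_pos: [0.6499, -0.0416, 0.2896]
orientation: [-3.142, -0.0, 3.124]
ft_force: [0.4, -0.3, 1.0]
grip_width: 0.0323
```

```bash
python3 -c "
from h import *
import cv2
for n,(a,b,c,d) in {'scene':(110,250,280,440),'top':(115,255,285,400)}.items():
    im=imaging.get_image(n)['image'];cv2.imwrite(f'pics/{n}11f.png',im);i=im[a:b,c:d]; cv2.imwrite(f'pics/{n}11.png',cv2.resize(i,None,fx=4,fy=4,interpolation=cv2.INTER_CUBIC))
s=env.read_state();print(s['tcp_pos'],s['orientation'],s['ft_force'])"
```

```text
[ 0.6499 -0.0416  0.2896] [3.1416 0.     3.124 ] [0.0591 0.1819 0.3704]
```

View pics/scene11.png

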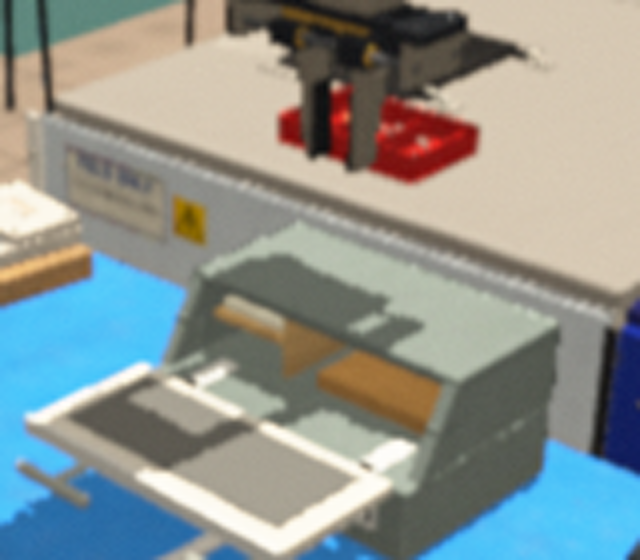

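View pics/top11.png

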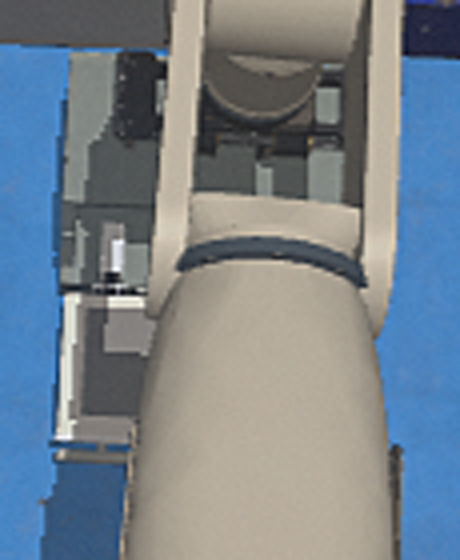

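The flap appears to lie level, with its front corners at (27,420) and (275,550) in the crop. I'll check that angle numerically and check that it stays still.

>>> carry_out:
  motion:
    - [[0.3, 0, 0, 0, 0], [0.3, 0, 0, 0, 0], [0.3, 0, 0, 0, 0], [0.3, 0, 0, 0, 0], [0.3, 0, 0, 0, 0]]

```text
clock: 15.5
tcp_pos: [0.6499, -0.0416, 0.2896]
orientation: [3.142, -0.0, 3.124]
ft_force: [-0.5, -0.2, 0.1]
grip_width: 0.0322
```

```bash
python3 -c "
from h import *
import cv2
a=cv2.imread('pics/scene11f.png');b=imaging.get_image('scene')['image'];cv2.imwrite('pics/scene12f.png',b)
d=cv2.absdiff(a,b)[195:250,280:390];print('flap diff max/mean',d.max(),d.mean())
o=np.array([.5685,-.0395]);c,s=np.cos(-.0176),np.sin(-.0176)
for f in (1.9,2.0,2.05,2.094,2.14,2.2):
  ph=f-np.pi/6
  for y in(.135,-.135):
    x=-.140*np.sin(ph)+.012*np.cos(ph);z=.075+.14*np.cos(ph)+.012*np.sin(ph)
    print(f,y,(proj('scene',[o[0]+c*x-s*y,o[1]+s*x+c*y,z])-[280,110]+.5)*4-.5)
i0=cv2.imread('pics/scene0.png')
D=cv2.absdiff(i0,b).max(2); print('mug/torch region',D[160:210,215:262].max(),'right objs',D[260:380,385:510].max(),'pulley',D[202:220,214:236].max())
cv2.imwrite('pics/sc12.png',cv2.resize(b[150:280,200:440],None,fx=3.3,fy=3.3,interpolation=cv2.INTER_CUBIC))
"
```

```text
flap diff max/mean 7 0.9686501377410468
1.9 0.135 [ 22.7065 386.4611]
1.9 -0.135 [277.2493 517.2763]
2.0 0.135 [ 20.5788 402.8397]
2.0 -0.135 [273.8912 535.3463]
2.05 0.135 [ 20.0148 410.8626]
2.05 -0.135 [272.71   544.1502]
2.094 0.135 [ 19.7943 417.8059]
2.094 -0.135 [271.9469 551.7424]
2.14 0.135 [ 19.8388 424.9305]
2.14 -0.135 [271.4261 559.505 ]
2.2 0.135 [ 20.3165 433.9893]
2.2 -0.135 [271.1712 569.3315]
mug/torch region 135 right objs 12 pulley 152
```

View pics/sc12.png

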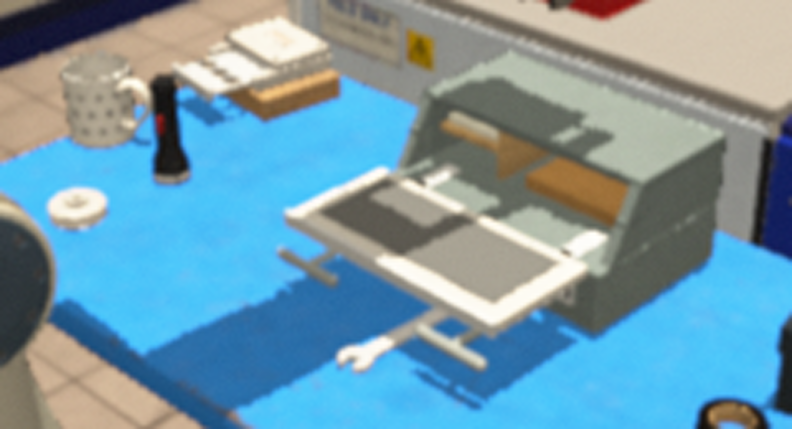

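The flap is level: corner rows of about 420/550 against a predicted 418/552 at 2.094 rad. It isn't moving, nothing touches it, and the bystanders are in place. Handing in.

```bash
python3 -c "
from plant import workorder
print(workorder.close_job())"
```

```text
the job is handed in; nothing more can be done
None
```

The desk is open and the job is handed in at about 15.6 s of the 53 s allowed. `close_job` gives no verdict, so the result rests on my own checks.

**What I did:** I hooked the fingers behind each T-pull's cross-bar and drew the left support, then the right, out to its stop. The force rose from about 2 N to 19 N on the left and 9.5 N on the right. With the flap still up, I then drew its free edge forward to about 40° past upright and let it sink by itself onto the supports. The gripper moved up and away, clear of everything.

**Last checks:**
- **Flap angle:** the front corners sat at crop rows of about 420 and 550, against 418 and 552 predicted for level. By that fit the angle is within 0.03 rad of level, inside the band.
- **Stillness:** two pictures about 0.6 s apart differed only by image noise in the flap area.
- **Robot contact:** the tool force was about zero.
- **Bystanders:** by eye, the spanner, mug, torch and pulley are where they started, and the area on the right matched the first picture.

**One check disagreed:** the pixel difference flagged the mug/torch and pulley areas. I put that down to the arm and its shadow having moved; the mug and pulley pixel positions matched the first picture to about 2 px.

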